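Clamp the spice jar in the cam clamp of a one-handed preparation board

TASK

Stand the spice jar upright on the preparation board, between the V jaw and the sliding jaw of its clamp, then crank the cam clockwise until the roller has gone over the cam's corner and rests in the flat dwell, so that the jar stays clamped when you let go of the crank. Feel for the dwell and do not force the crank against its end stop; knock nothing else about.

Things in the scene. Friction and masses are not known exactly. Their poses are not given: they have to be found in the camera images.
- spice_jar: The thing to clamp: a round glass spice jar with a screw cap, 45 mm in diameter (44 mm at the glass), 106 mm tall, about 0.11 kg, standing upright; slimmer and a little taller than the sugar jar. Origin at the centre of its underside, z up along its axis.
- sugar_jar: A bystander: a wider jar with a screw lid, 63 mm in diameter, 100 mm tall, standing upright near the spice jar. Origin at the centre of its underside. Not to be moved.
- garlic: A bystander: a garlic bulb, 55 mm wide. Origin under its centre. Not to be moved.
- clamp_board: Preparation board for one-handed cooks, fixed: wood, 170 (its x) by 290 mm (its y), top 22 mm above the worktop. Origin: centre of its underside; x away from the robot, y to the left (turned up to 0.2 rad). Along its y, from -y to +y: cam and crank, slide with roller, sprung pad, room for the jar, fixed V jaw (44 mm above the board, opens to -y).
- jar_seat (a point): On the board's top: where the centre of the jar's underside is when the jar touches both cheeks of the V jaw. Axes as the board's. The open gap between V jaw and pad is 9 mm longer (to -y) than the jar is wide: set the jar down 2 to 7 mm on the -y side of this point; the pad will push it home.
- pad: Sprung pad of the sliding jaw: upright rubber-faced plate, 52 mm wide (its x), 12 mm thick, up to 45 mm above the board. Origin on its face (the +y side), mid-width, level with the board's top. Cranking moves it along the board's +y, up to 9 mm until it meets the jar; then its springs load up to about 32 N in the dwell, and only in the dwell does that load last.
- cam_axis (a point): On the upright axis of cam and crank, 71 mm above the board's top, level with crank_knob. The crank closes clockwise seen from above. It is indexed on a splined shaft, so the angle between crank and cam differs from day to day: the middle of the dwell comes 2.5 to 4.5 rad clockwise from the start position, the corner 0.3 rad before that, the end stop 0.1 rad after it.
- crank_knob (a point): Middle of the crank's upright knob, 60 mm from cam_axis, to be taken from above: 20 mm thick, from 22 mm below this point (crank arm) to 17 mm above it, turns freely. Push along its path: 1 to 2 N at first, growing to 6 to 9 N up to the corner; behind it the crank pulls ahead with 3 to 6 N and settles in the dwell, where it stays when let go. Let go earlier, it springs back.
- stop_pin: End stop: steel pin, 10 mm thick, 22 mm high, on the board 47 mm from the cam axis; a tab under the cam meets it 0.1 rad after the middle of the dwell. Origin: centre of its foot. It must not be loaded with more than 15 N (about 12 N at the knob).
There are look-alikes about, which are no part of the job. Leave any blue look-alike of the spice_jar alone.

How it is judged:
By the outcome, as a careful person would: the job done as asked, in the order asked, and still so for the second after the job is handed in, with the robot touching nothing.
It also fails if it takes over 69 s, if anything falls off the work surface, if the arm or the gripper's body presses on something with over 40 N, if the wrist force passes 120 N, or if a joint passes its speed limit or range.

ROBOT

A 6-joint arm with a two-finger parallel gripper is mounted at the origin on a cart in front of the work surface, level with it; the furniture and walls round the work are solid. World frame = base frame: x ahead of the robot, y to its left, z up, the work surface at z = 0. Lengths are in mm, angles in rad, forces in N, time in s.
With the tool pointing down it reaches from about 350 to 975 mm from the base axis. Payload 4.9 kg.
Tool frame: the origin (TCP) lies midway between the tips of the shut fingers; the grasp point (between the pads) lies 19 mm behind it; z points along the fingers, y is the line along which they close (so a half turn about z gives the same grasp; the last joint's range is limited). The gripper opens to 85 mm and grips with 20 to 120 N. Pads are 22 mm wide; open, the fingers measure 114 mm over their backs; the gripper's body (76 mm by 85 mm) begins 54 mm behind the grasp point. The pads swing forward as they close: fully open they stand 13 mm farther back than shut.
Start: joints at [-0.119, 0.053, 1.613, -0, 1.476, -0.119], TCP at [624.981, 0.003, 231.304] pointing down, gripper open.
Joint ranges: [-3.01, 3.01], [-1.01, 2.22], [0.06, 2.58], [-1.02, 4.17], [0.09, 2.62], [-3.14, 3.14]. Speed limits (rad/s): [2.57, 2.57, 3.14, 3.14, 3.14, 3.14].

INTERFACE

Orientations are given as a 3x3 rotation matrix whose columns are the frame's x, y, z axes.
In Python, from plant import * gives the robot as it stands.
- The arm moves only by the tool send_rows, never from a script. Its argument "motion" is a list of rows, each a list of 5 numbers: the finger opening in mm, from 0 to 85.4, then the shift along the tool's x, y, z in mm, then the turn about the tool's z in degrees. In form: [[jaw, dx, dy, dz, yaw], ...]. A call has 1 to 20 rows; each row is the pose to reach, as a shift and turn from the pose commanded when the call began, along the tool's axes at that moment; what a row does not reach only later rows make up. A row lasts 1/8 s, in which the tool goes at most 62.5 mm and 10.7 degrees, less where a joint would pass 70% of its speed; a pose out of reach is approached as far as the arm can. A call with a gripper value outside its range is refused whole. The fingers move at their own pace and stop on an object; "grip_force" is the grip in N (left out, the last holds). Time passes only in rows, so rows that repeat a pose let the fingers close. It gives the time, the measured TCP pose, the force, the opening and the grip force at its end, in the units of the state.
- observe(): the state, without advancing time (a new reading comes with each control period).
- snapshot(name): name is "scene" or "side" or "wrist"; returns the picture (420x560x3 uint8, red, green, blue); there is no depth.
- camera_params(name): a dict with "intrinsics" (3x3 intrinsics, pixels), "position" and "attitude" of the camera in the world. Camera axes: x right, y up, looking along -z (the intrinsics and any distortion apply to the point x, -y, -z); pixel columns grow to the right and rows downward; lengths in mm; the calibration is good to about 2 mm. A picture is of the moment at which its call begins: read the wrist's pose just before it. camera_params takes no time and is no camera call; for the wrist camera it gives the pose at the moment of the call.
- finish_job(): hands the job in; it is judged then, once.
The state is a dict: "time_s": time; "joint_pos": joint angles; "qvel": joint speeds; "tau": joint torques, N m; "tool_pos": TCP position; "tool_rot": TCP orientation; "contact_force": force on the tool from outside, world axes, zero at the start; "torque": the same for the moment, N m; "opening": finger opening in mm; "grasp_force": force on a finger pad.
Only numpy, scipy, OpenCV 4.12 (cv2) and the standard library are available. Lean on these libraries where they do the work, as an engineer would, in place of code of your own. Each camera call takes 0.05 s, during which the arm holds its last target. There are 200 camera calls.

## Working session

There is one attempt and no reset: what is moved stays moved. The work goes in short steps, Python scripts to look and compute and a tool call to move; the robot and the scene stay as the last step left them, time stands still between calls to the robot, and variables do not carry over. Pictures are saved under pics/ and viewed, at most 10 in all, crops included, and the job is handed in when it is done.

Besides the shell and the picture viewer there is one more tool, called as a command line: name --pt "numbers of a row" for each row, then --argument value for the rest. send_rows: Moves the arm, as the interface text tells. Its arguments: {"type":"object","properties":{"motion":{"type":"array"},"grip_force":{"type":"number"}},"required":["motion"]}

```bash
mkdir -p pics; ls; python3 - <<'E'
from plant import *
import cv2, numpy as np
for n in ["scene","side","wrist"]:
    p=camera_params(n); print(n,np.round(p["intrinsics"],1).tolist(),np.round(p["position"],1),np.round(p["attitude"],3).tolist(),[k for k in p])
    im=snapshot(n); cv2.imwrite(f"pics/{n}0.png",im[:,:,::-1])
s=observe();print(s["time_s"],s["tool_rot"],s["opening"],s["contact_force"])
E
```

```text
pics
scene [[383.9, 0.0, 283.5], [0.0, 383.9, 215.7], [0.0, 0.0, 1.0]] [ 276.6 -517.9  660.3] [[0.873, 0.316, -0.371], [-0.487, 0.565, -0.665], [-0.0, 0.762, 0.648]] ['intrinsics', 'position', 'attitude']
side [[410.4, 0.0, 274.6], [0.0, 410.4, 209.6], [0.0, 0.0, 1.0]] [297.2 841.5 559. ] [[-0.94, 0.172, -0.294], [-0.34, -0.451, 0.825], [0.009, 0.876, 0.483]] ['intrinsics', 'position', 'attitude']
wrist [[318.8, 0.0, 278.7], [0.0, 318.8, 213.1], [0.0, 0.0, 1.0]] [624.6  64.8 373.2] [[1.0, -0.0, 0.0], [-0.0, 0.966, 0.259], [-0.0, -0.259, 0.966]] ['intrinsics', 'position', 'attitude']
0.15 [[-2.38113172e-05  9.99998685e-01 -1.62124380e-03]
 [ 9.99999984e-01  2.41009044e-05  1.78601091e-04]
 [ 1.78639930e-04 -1.62123952e-03 -9.99998670e-01]] 85.40779544251619 [ 0.5700973  -0.45854387 -0.78049901]
```

View pics/scene0.png

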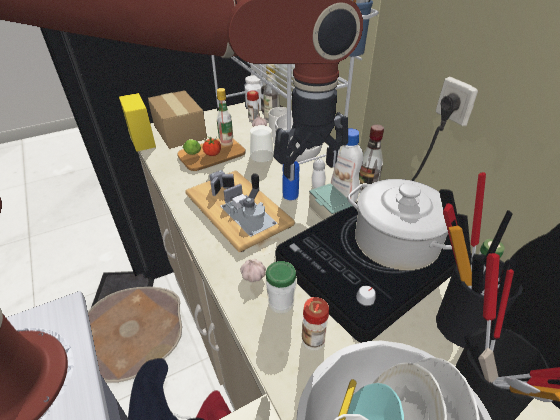

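View pics/side0.png

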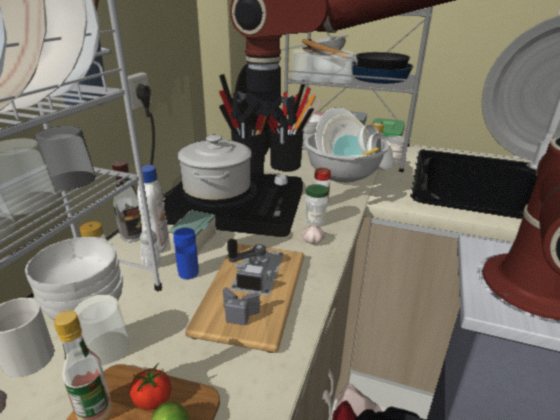

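View pics/wrist0.png

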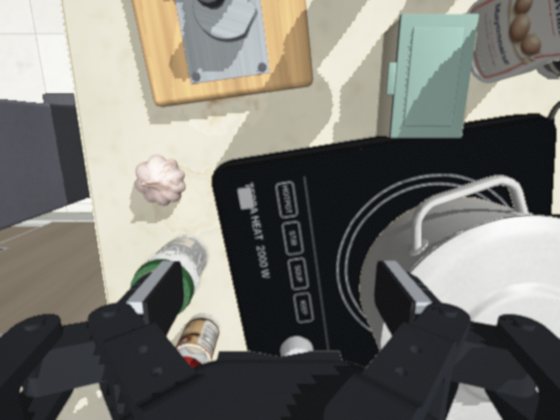

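```bash
cat > h.py <<'E'
from plant import *
import numpy as np, cv2
def ray(P,u,v):
    K=P["intrinsics"]; d=np.array([(u-K[0][2])/K[0][0],-(v-K[1][2])/K[1][1],-1.]); return np.array(P["position"]),np.array(P["attitude"])@d
def at_z(P,u,v,z):
    o,d=ray(P,u,v); return o+d*(z-o[2])/d[2]
def proj(P,X):
    c=np.array(P["attitude"]).T@(np.array(X)-P["position"]); K=P["intrinsics"]
    return np.array([K[0][2]+K[0][0]*c[0]/-c[2],K[1][2]-K[1][1]*c[1]/-c[2]])
def crop(im,x,y,w,h,k): return cv2.resize(im[y:y+h,x:x+w],None,fx=k,fy=k,interpolation=cv2.INTER_CUBIC)
E
python3 - <<'E'
from h import *
s=cv2.imread("pics/scene0.png");d=cv2.imread("pics/side0.png")
a=crop(s,240,250,100,100,4);b=crop(d,270,150,100,100,4)
c=crop(s,180,160,133,66,3);e=crop(d,190,230,133,66,3)
top=np.hstack([a,b]);c=cv2.resize(s[165:255,180:300],(400,300)*1) if 0 else crop(s,180,163,133,66,3)
bot=np.hstack([c,e]);bot=cv2.resize(bot,(800,198))
cv2.imwrite("pics/c1.png",np.vstack([top,bot]))
P=camera_params("scene");Q=camera_params("side")
print("spice cap",at_z(P,316,303,106),at_z(Q,322,174,106))
print("sugar cap",at_z(P,281,270,100),at_z(Q,317,190,100))
print("blue",at_z(P,291,163,106),at_z(Q,184,234,106))
print("garlic",at_z(P,253,272,25),at_z(Q,314,234,25))
for u,v in [(185,203),(235,172),(294,216),(243,250)]: print("board",at_z(P,u,v,22))
for u,v in [(190,337),(270,345),(305,250),(232,245)]: print("boardQ",at_z(Q,u,v,22))
E
```

```text
spice cap [ 528.57063326 -183.34885265  106.        ] [ 520.55009344 -166.41115084  106.        ]
sugar cap [514.48852803 -81.37760554 100.        ] [510.86332852 -77.64337386 100.        ]
blue [717.06190321 230.69638716 106.        ] [711.53505825 231.72655914 106.        ]
garlic [490.26492195   1.76332264  25.        ] [490.52089614  11.0859935   25.        ]
board [438.14481484 311.95436523  22.        ]
board [614.3146449 382.61058    22.       ]
board [665.27083544 123.64705693  22.        ]
board [500.23650267  76.30216405  22.        ]
boardQ [605.45591934 405.31947354  22.        ]
boardQ [469.52296535 373.95332098  22.        ]
boardQ [493.0157195   80.52580459  22.        ]
boardQ [658.72448758 121.01973605  22.        ]
```

View pics/c1.png

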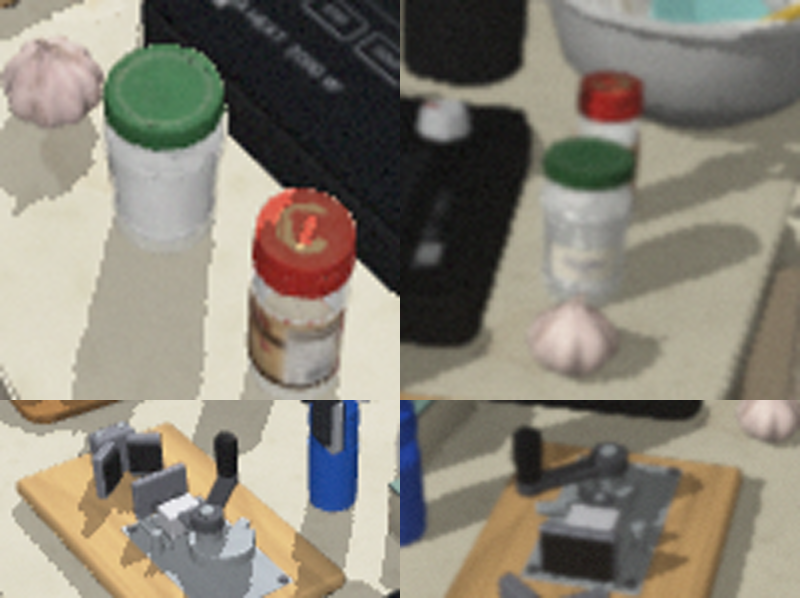

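send_rows --pt "85 45 -20 -15 0" --pt "85 90 -40 -30 0" --pt "85 135 -60 -45 0" --pt "85 175 -74 -50 0" --pt "85 175 -74 -50 0" --pt "85 175 -74 -50 0"

```text
time_s: 0.9
tool_pos: [550.9, 174.6, 280.8]
tool_rot: [[-0.0, 1.0, -0.001], [1.0, 0.0, -0.001], [-0.001, -0.001, -1.0]]
contact_force: [-0.6, 0.2, 0.2]
opening: 85.1
grasp_force: 0.0
```

```bash
python3 - <<'E'
from h import *
P=camera_params("wrist");im=snapshot("wrist");cv2.imwrite("pics/w1.png",im[:,:,::-1])
np.save("w1.npy",P,allow_pickle=True)
print(observe()["time_s"],P["position"],observe()["tool_pos"])
cv2.imwrite("pics/w1c.png",crop(im[:,:,::-1],150,0,270,290,2.06))
E
```

```text
0.95 [550.91588594 239.50156033 423.76356576] [551.06111698 174.18132089 280.63158016]
```

View pics/w1c.png

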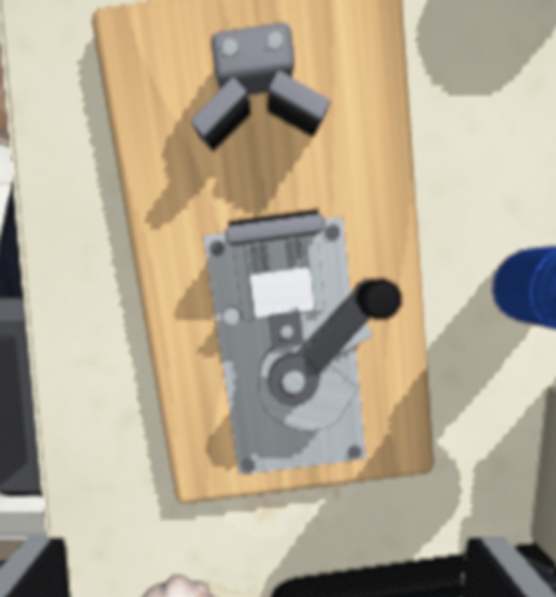

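```bash
python3 - <<'E'
from h import *
P=np.load("w1.npy",allow_pickle=True).item()
W=lambda x,y,z: at_z(P,150+x/2.06,y/2.06,z)
bl,br,tl=W(180,500,22),W(432,470,22),W(95,12,22)
print("corners",bl,br,tl,np.linalg.norm(br-bl),np.linalg.norm(tl-bl))
ex=(br-bl)/np.linalg.norm(br-bl);ey=(tl-bl)/np.linalg.norm(tl-bl)
print("ang",np.arctan2(ex[1],ex[0]),np.arctan2(-ey[0],ey[1]))
pl,pr=W(229,220,67),W(320,210,67);print("pad",pl,pr,np.linalg.norm(pr-pl),np.arctan2(*(pr-pl)[[1,0]]))
cam=W(293,381,85);cam2=W(293,381,93)
k=W(379,299,110);print("cam",cam,cam2,"knob",k,np.linalg.norm((k-cam)[:2]),np.linalg.norm((k-cam2)[:2]))
# V
l1,l2=W(207,130,66)[:2],W(250,97,66)[:2];r1,r2=W(319,121,66)[:2],W(268,97,66)[:2]
def line(a,b):
    t=(b-a)/np.linalg.norm(b-a);n=np.array([-t[1],t[0]]);n=n if n[1]<0 else -n;return n,n@a
n1,c1=line(l1,l2);n2,c2=line(r1,r2)
seat=np.linalg.solve(np.array([n1,n2]),[c1+22.2,c2+22.2])
print("seat",seat,"n",n1,n2,"bisector ang",np.arctan2(*( (n1+n2)*[1,-1])))
th=0.16
for th in (0.13,0.15,0.17):
    X=np.array([np.cos(th),np.sin(th)]);Y=np.array([-np.sin(th),np.cos(th)])
    pm=((pl+pr)/2)[:2];print(th,"pad->seat in board",(seat-pm)@X,(seat-pm)@Y,"cam->pad",(pm-cam[:2])@X,(pm-cam[:2])@Y)
    for q in (bl,br,tl): print("  corner rel cam",(q[:2]-cam[:2])@X,(q[:2]-cam[:2])@Y)
E
```

```text
corners [496.04923611  90.48868864  22.        ] [658.42908924 110.88644535  22.        ] [459.61160134 369.88375421  22.        ] 163.6559964696396 281.761075896073
ang 0.12496298163145973 0.1296842372661319
pad [532.6370205  260.66391354  67.        ] [579.50653712 265.55564848  67.        ] 47.12409849307138 0.10399271647547575
cam [565.81493513 179.77375093  85.        ] [565.46308975 181.18424049  93.        ] knob [604.52954337 222.98879288 110.        ] 58.020347658207925 57.21720369239024
seat [549.76637894 295.67546443] n [ 0.57042035 -0.82135292] [-0.392697   -0.91966791] bisector ang 0.10172760122749741
0.13 pad->seat in board -2.030569792322404 33.108285833167265 cam->pad 1.1422522856482793 83.89587751732564
  corner rel cam -80.75140113193721 -79.4876488599791
  corner rel cam 82.90251923861229 -80.31198363453241
  corner rel cam -80.66243148579312 202.27341298944452
0.15 pad->seat in board -1.3680421187357767 33.14227308519379 cam->pad 2.819829534219757 83.85625537838018
  corner rel cam -82.32489838583373 -77.85683150386045
  corner rel cam 81.27980669525321 -81.95386162350222
  corner rel cam -76.60110096993952 203.8461007372762
0.17 pad->seat in board -0.7049672465419743 33.16300386987734 cam->pad 4.496278888574771 83.78309185535187
  corner rel cam -83.86546677802662 -76.1948724532175
  corner rel cam 79.62458331293237 -83.56295916052623
  corner rel cam -72.50913103503234 205.33725276272486
```

send_rows --pt "85 -60 -5 0 0" --pt "85 -120 -10 0 0" --pt "85 -180 -14 0 0" --pt "85 -240 -18 0 0" --pt "85 -300 -24 20 0" --pt "85 -358 -27 60 0" --pt "85 -358 -27 100 0" --pt "85 -358 -27 100 0" --pt "85 -358 -27 100 0"

```text
time_s: 2.08
tool_pos: [524.5, -183.4, 182.7]
tool_rot: [[0.0, 1.0, 0.001], [1.0, -0.0, -0.001], [-0.001, 0.001, -1.0]]
contact_force: [0.9, 0.3, 1.1]
opening: 85.1
grasp_force: 0.0
```

```bash
python3 - <<'E'
from h import *
P=camera_params("wrist");im=snapshot("wrist");cv2.imwrite("pics/w2.png",im[:,:,::-1])
np.save("w2.npy",P,allow_pickle=True)
print(P["position"],observe()["tool_pos"])
S=camera_params("scene");Q=camera_params("side")
A=[];b=[]
for o,d in (ray(S,316.2,307.5),ray(Q,322.7,171.5)):
    d=d/np.linalg.norm(d);M=np.eye(3)-np.outer(d,d);A.append(M);b.append(M@o)
X=np.linalg.solve(sum(A),sum(b));print("tri",X,at_z(S,316.2,307.5,106),at_z(Q,322.7,171.5,106))
E
```

```text
[ 524.22786559 -118.58574018  325.6846424 ] [ 525.09192288 -183.35117625  183.70534958]
tri [ 524.57631459 -190.02862276  103.29334575] [ 523.68898051 -191.54599424  106.        ] [ 522.90229979 -183.63427011  106.        ]
```

View pics/w2.png

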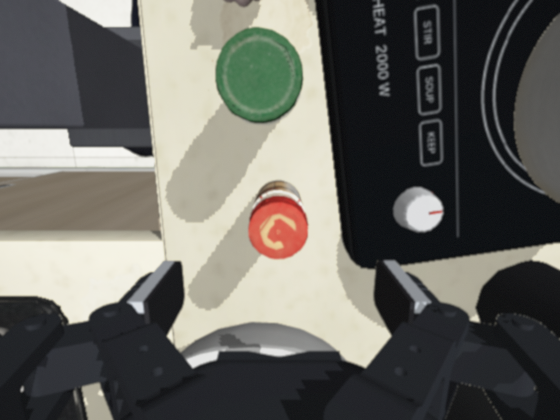

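```bash
python3 - <<'E'
from h import *
P=np.load("w2.npy",allow_pickle=True).item()
print("spice",at_z(P,278.5,229.5,106),"diam",at_z(P,308,229,106)[0]-at_z(P,249,229,106)[0])
print("sugar",at_z(P,259,74,100),"diam",at_z(P,302,74,100)[0]-at_z(P,216,74,100)[0])
for z in (60,90,120):print("bowl rim",z,at_z(P,265,322,z))
print(observe()["contact_force"])
E
```

```text
spice [ 524.68987823 -189.88081797  106.        ] diam 42.666160733746665
sugar [511.98559051 -84.71350368 100.        ] diam 56.40285461907041
bowl rim 60 [ 511.89895101 -297.04673885   60.        ]
bowl rim 90 [ 513.29108054 -276.89566835   90.        ]
bowl rim 120 [ 514.68321007 -256.74459785  120.        ]
[ 0.06799126  0.08702597 -0.73936344]
```

send_rows --pt "85 -7 1 0 0" --pt "85 -7 1 40 0" --pt "85 -7 1 80 0" --pt "85 -7 1 110 0" --pt "85 -7 1 125 0" --pt "85 -7 1 125 0" --pt "60 -7 1 125 0" --pt "60 -7 1 125 0" --pt "50 -7 1 125 0" --pt "40 -7 1 125 0" --pt "40 -7 1 125 0" --pt "40 -7 1 125 0" --pt "40 -7 1 125 0" --grip_force 40

```text
time_s: 3.75
tool_pos: [525.2, -190.3, 57.2]
tool_rot: [[-0.0, 1.0, 0.0], [1.0, 0.0, -0.001], [-0.001, 0.0, -1.0]]
contact_force: [-2.9, 1.0, 5.8]
opening: 43.6
grasp_force: 40.3
```

send_rows --pt "40 0 0 -30 0" --pt "40 0 0 -80 0" --pt "40 0 0 -130 0" --pt "40 20 2 -164 0" --pt "40 65 5 -164 0" --pt "40 110 8 -164 0" --pt "40 160 10 -164 -2" --pt "40 210 14 -164 -4" --pt "40 260 18 -164 -6" --pt "40 310 20 -164 -7.3" --pt "40 360 23 -164 -7.3" --pt "40 405 25 -164 -7.3" --pt "40 445 26 -164 -7.3" --pt "40 470 26.5 -160 -7.3" --pt "40 480 26.5 -140 -7.3" --pt "40 480 26.5 -110 -7.3" --pt "40 480 26.5 -90 -7.3" --pt "40 480 26.5 -90 -7.3" --pt "40 480 26.5 -90 -7.3"

```text
time_s: 6.12
tool_pos: [552.1, 289.8, 147.1]
tool_rot: [[-0.126, 0.992, 0.001], [0.992, 0.126, 0.0], [0.0, 0.001, -1.0]]
contact_force: [-0.2, 0.4, -1.3]
opening: 43.8
grasp_force: 40.8
```

```bash
python3 - <<'E'
from h import *
s=observe();print(s["tool_pos"],s["time_s"],s["opening"],s["contact_force"])
for n,(x,y,w,h) in {"wrist":(140,60,280,300),"side":(180,170,140,150)}.items():
    P=camera_params(n);np.save(f"{n}3.npy",P,allow_pickle=True);im=snapshot(n)[:,:,::-1];cv2.imwrite(f"pics/{n}3.png",im)
a=crop(cv2.imread("pics/wrist3.png"),140,60,200*2-120,300,1.42);b=crop(cv2.imread("pics/side3.png"),190,175,140,150,2.85)
h=min(len(a),len(b));cv2.imwrite("pics/c3.png",np.hstack([a[:h],b[:h]]));print(a.shape,b.shape)
E
```

```text
[552.07984675 289.78260293 147.05370552] 6.125 43.758435654892374 [-0.24890406  0.37327014 -1.304249  ]
(426, 398, 3) (428, 399, 3)
```

View pics/c3.png

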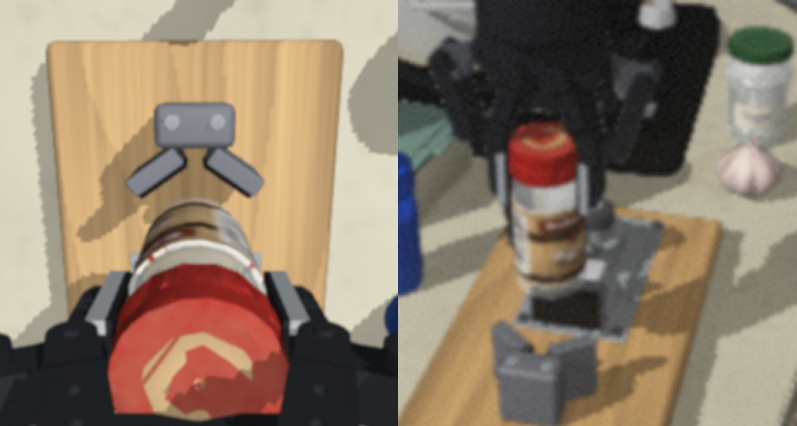

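```bash
python3 - <<'E'
from h import *
P=np.load("wrist3.npy",allow_pickle=True).item()
W=lambda x,y,z: at_z(P,140+x/1.42,60+y/1.42,z)[:2]
def line(a,b):
    t=(b-a)/np.linalg.norm(b-a);n=np.array([-t[1],t[0]]);n=n if n[1]<0 else -n;return n,n@a
n1,c1=line(W(140,193,66),W(186,157,66));n2,c2=line(W(252,194,66),W(207,158,66))
seat=np.linalg.solve(np.array([n1,n2]),[c1+22,c2+22])
X=np.array([.992,.126]);Y=np.array([-.126,.992]);t=np.array([552.1,289.8])
print("seat",seat,"angles",n1@X,n1@Y,n2@X,n2@Y,"seat-tcp board",(seat-t)@X,(seat-t)@Y)
a,b,c=W(50,42,22),W(340,42,22),W(155,103,66);d=W(235,103,66)
print("board width",np.linalg.norm(a-b),"far edge - tcp",((a+b)/2-t)@X,((a+b)/2-t)@Y, "block",np.linalg.norm(c-d))
# predicted pixel of jar bottom front in wrist
Q=np.load("side3.npy",allow_pickle=True).item()
f=lambda x,y:(190+(x-398)/2.85,175+y/2.85)
pl,pr=at_z(Q,*f(533,292),67)[:2],at_z(Q,*f(605,290),67)[:2]
pm=(pl+pr)/2;print("pad side",pl,pr,np.linalg.norm(pl-pr),"pad-tcp",(pm-t)@X,(pm-t)@Y)
v1,v2=at_z(Q,*f(497,325),66)[:2],at_z(Q,*f(595,335),66)[:2];print("V tips",(v1-t)@X,(v1-t)@Y,(v2-t)@X,(v2-t)@Y)
E
```

```text
seat [550.30472454 301.13534849] angles 0.6144103194767024 -0.7889486417508662 -0.6228067923093176 -0.7823373309854122 seat-tcp board -0.3526593464460428 11.470870405716267
board width 161.07706164297363 far edge - tcp -0.6474852027499498 93.75206156000294 block 38.399344348165414
pad side [571.74039509 278.44882331] [527.42146923 259.54947743] 48.1804157643001 pad-tcp -5.119822350967095 -20.317040282719514
V tips 30.981344363393237 22.85390063271206 -32.95664003979044 17.8180475812695
```

send_rows --pt "40 3 0 10 0" --pt "40 3 0 19 0" --pt "40 3 0 19 0"

```text
time_s: 6.6
tool_pos: [550.1, 292.7, 125.6]
tool_rot: [[-0.127, 0.992, -0.003], [0.992, 0.127, -0.001], [-0.001, -0.003, -1.0]]
contact_force: [-0.7, -0.0, -1.2]
opening: 43.5
grasp_force: 40.8
```

```bash
python3 - <<'E'
from h import *
s=observe();print(s["tool_pos"],s["time_s"])
t=s["tool_pos"];X=np.array([.992,.126,0]);Y=np.array([-.126,.992,0])
o=[]
for n in ("scene","side","wrist"):
    P=camera_params(n);np.save(f"{n}4.npy",P,allow_pickle=True);im=snapshot(n)[:,:,::-1].copy();cv2.imwrite(f"pics/{n}4.png",im)
    b=np.array([t[0],t[1],t[2]-57]);print(n,"jar bottom centre px",proj(P,b),"seat0 px",proj(P,[550,298.8,66]),proj(P,[550,298.8,22]))
a=crop(cv2.imread("pics/scene4.png"),185,130,100,120,4)
b=crop(cv2.imread("pics/side4.png"),215,220,100,120,4);print(a.shape)
cv2.imwrite("pics/c4.png",np.hstack([a,b]))
E
```

```text
[550.11398903 292.68069483 125.58270718] 6.6
scene jar bottom centre px [225.01910746 180.50314799] seat0 px [224.19452222 180.15521901] [225.79854059 193.270742  ]
side jar bottom centre px [244.78093812 283.83555976] seat0 px [243.55124374 286.93376107] [244.18638208 305.0700533 ]
wrist jar bottom centre px [277.26946894 229.02952607] seat0 px [278.2708044  219.12678607] [278.29245705 203.84154861]
(480, 400, 3)
```

View pics/c4.png

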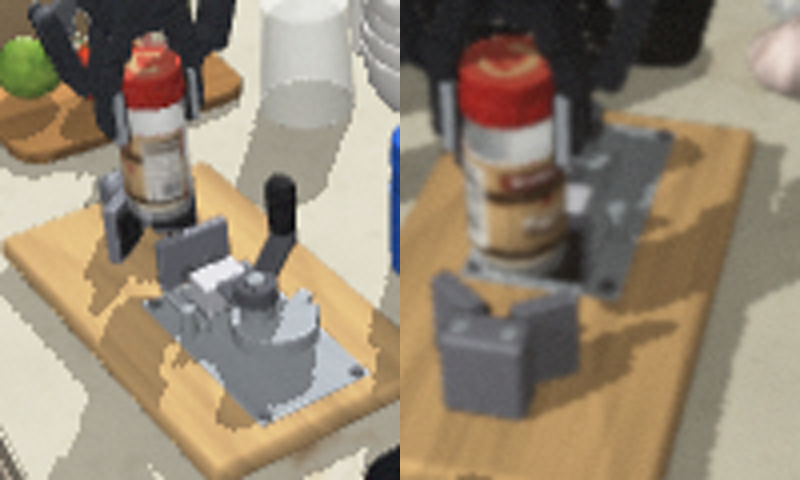

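```bash
python3 - <<'E'
from h import *
L=lambda n:np.load(n+".npy",allow_pickle=True).item()
Q=L("side4");w1=L("w1");w3=L("wrist3");S=L("scene4")
print("side tips",at_z(Q,215+106/4,220+283/4,66))
for d in (0,8,15):
    a=dict(w1);a["position"]=np.array(w1["position"])+[0,0,d];b=dict(w3);b["position"]=np.array(w3["position"])+[0,0,d]
    f=lambda x,y,z:at_z(a,150+x/2.06,y/2.06,z);g=lambda x,y,z:at_z(b,140+x/1.42,60+y/1.42,z)
    print(d,f(262,119,66),g(196,186.5,66),"tipwidth",np.linalg.norm(f(200,126,66)-f(325,112,66)),np.linalg.norm(g(134,186,66)-g(258,187,66)),
     "pad",f(274,215,67),"cam",f(293,381,90),"knob",f(379,299,110))
print("side tipwidth",np.linalg.norm(at_z(Q,215+37/4,220+276/4,66)-at_z(Q,215+176/4,220+290/4,66)))
print("scene pad top mid", at_z(S,185+194/4,130+226/4,67), "knob top",at_z(S,185+281/4,130+181/4,110),"hub",at_z(S,185+256/4,130+280/4,93))
E
```

```text
side tips [549.17708502 309.99101275  66.        ]
0 [549.72297347 308.59349774  66.        ] [549.2853183  310.39393434  66.        ] tipwidth 62.67576086891248 62.411258396923465 pad [555.8567164  263.11419868  67.        ] cam [565.59503177 180.65530691  90.        ] knob [604.52954337 222.98879288 110.        ]
8 [549.69629859 310.138472    66.        ] [549.48865669 308.83804123  66.        ] tipwidth 64.0772621254226 64.63901019310713 pad [555.96750867 263.6436841   67.        ] cam [565.94687714 179.24481734  90.        ] knob [605.89652573 222.56776841 110.        ]
15 [549.67295807 311.49032448  66.        ] [549.66657778 307.47663475  66.        ] tipwidth 65.30357572486894 66.58829301476777 pad [556.0644519  264.10698385  67.        ] cam [566.25474184 178.01063897  90.        ] knob [607.09263529 222.19937199 110.        ]
side tipwidth 64.80357278353114
scene pad top mid [559.74957817 258.70924168  67.        ] knob top [606.52307698 220.02850461 110.        ] hub [557.78885296 155.97473559  93.        ]
```

send_rows --pt "40 0 0 6 0" --pt "40 0 0 14 0" --pt "40 0 0 24 0" --pt "40 0 0 34 0" --pt "40 0 0 40 0" --pt "40 0 0 42 0" --pt "40 0 0 42 0"

```text
time_s: 7.62
tool_pos: [551.2, 293.0, 85.3]
tool_rot: [[-0.127, 0.992, 0.0], [0.992, 0.127, 0.0], [0.0, 0.0, -1.0]]
contact_force: [-0.0, 0.5, -1.0]
opening: 43.4
grasp_force: 40.8
```

send_rows --pt "40 1 0 0 0" --pt "40 2 0 0 0" --pt "40 2 0 0 0"

```text
time_s: 8.0
tool_pos: [551.0, 295.1, 85.6]
tool_rot: [[-0.127, 0.992, 0.0], [0.992, 0.127, 0.0], [0.0, 0.0, -1.0]]
contact_force: [-0.4, -0.5, -2.0]
opening: 43.3
grasp_force: 40.8
```

send_rows --pt "40 1 0 0 0" --pt "40 1 0 0 0"

```text
time_s: 8.25
tool_pos: [550.8, 295.8, 85.4]
tool_rot: [[-0.127, 0.992, 0.0], [0.992, 0.127, -0.0], [-0.001, 0.0, -1.0]]
contact_force: [0.5, -0.8, -0.4]
opening: 43.7
grasp_force: 40.8
```

send_rows --pt "40 1 0 0 0" --pt "40 1 0 0 0"

```text
time_s: 8.5
tool_pos: [550.9, 296.3, 85.4]
tool_rot: [[-0.127, 0.992, 0.0], [0.992, 0.127, -0.001], [-0.001, 0.0, -1.0]]
contact_force: [0.4, -3.8, 1.4]
opening: 43.5
grasp_force: 40.9
```

send_rows --pt "40 0.7 0 0 0" --pt "40 0.7 0 0 0"

```text
time_s: 8.75
tool_pos: [550.9, 296.7, 85.4]
tool_rot: [[-0.127, 0.992, 0.001], [0.992, 0.127, -0.002], [-0.002, 0.0, -1.0]]
contact_force: [1.8, -5.1, 0.9]
opening: 43.4
grasp_force: 41.0
```

send_rows --pt "40 -3 0 0 0" --pt "40 -5.2 0 0 0" --pt "40 -5.2 0 2 0" --pt "40 -5.2 0 4 0" --pt "40 -5.2 0 4 0"

```text
time_s: 9.38
tool_pos: [550.8, 292.6, 80.9]
tool_rot: [[-0.127, 0.992, -0.001], [0.992, 0.127, -0.0], [0.0, -0.001, -1.0]]
contact_force: [0.3, -0.1, -0.7]
opening: 43.3
grasp_force: 40.9
```

send_rows --pt "40 0 0 1 0" --pt "40 0 0 1 0"

```text
time_s: 9.62
tool_pos: [551.1, 292.5, 80.2]
tool_rot: [[-0.127, 0.992, -0.0], [0.992, 0.127, 0.0], [0.0, -0.0, -1.0]]
contact_force: [-0.6, -0.6, -1.1]
opening: 43.3
grasp_force: 40.9
```

send_rows --pt "40 0 0 0.7 0" --pt "40 0 0 0.7 0"

```text
time_s: 9.88
tool_pos: [551.1, 292.5, 79.6]
tool_rot: [[-0.127, 0.992, -0.0], [0.992, 0.127, -0.0], [-0.0, -0.0, -1.0]]
contact_force: [-0.5, -1.6, -0.6]
opening: 43.1
grasp_force: 40.9
```

send_rows --pt "40 0 0 0.7 0" --pt "40 0 0 0.7 0"

```text
time_s: 10.12
tool_pos: [551.3, 292.5, 79.3]
tool_rot: [[-0.127, 0.992, 0.0], [0.992, 0.127, 0.0], [0.0, 0.0, -1.0]]
contact_force: [-0.4, -0.6, 1.3]
opening: 43.6
grasp_force: 41.1
```

send_rows --pt "40 0 0 0.7 0" --pt "40 0 0 0.7 0"

```text
time_s: 10.38
tool_pos: [551.3, 292.6, 79.2]
tool_rot: [[-0.127, 0.992, 0.0], [0.992, 0.127, 0.0], [0.0, 0.0, -1.0]]
contact_force: [-2.7, 0.1, 5.1]
opening: 43.3
grasp_force: 41.6
```

send_rows --pt "48 0 0 -1 0" --pt "55 0 0 -1 0" --pt "64 0 0 -1 0" --pt "64 0 0 -1 0" --pt "64 0 0 -10 0" --pt "64 0 0 -30 0" --pt "64 0 0 -60 0" --pt "64 0 0 -100 0" --pt "64 -30 15 -110 0" --pt "64 -60 35 -110 0" --pt "64 -76.5 45.5 -100 0" --pt "64 -76.5 45.5 -75 0" --pt "64 -76.5 45.5 -75 0" --pt "64 -76.5 45.5 -75 0"

```text
time_s: 12.12
tool_pos: [605.9, 222.8, 153.6]
tool_rot: [[-0.128, 0.992, -0.0], [0.992, 0.128, 0.0], [0.0, -0.0, -1.0]]
contact_force: [-0.1, 0.5, -0.3]
opening: 64.3
grasp_force: 0.0
```

```bash
python3 - <<'E'
from h import *
s=observe();print(s["tool_pos"],s["time_s"])
for n in ("scene","side","wrist"):
    P=camera_params(n);np.save(f"{n}5.npy",P,allow_pickle=True);im=snapshot(n)[:,:,::-1].copy();cv2.imwrite(f"pics/{n}5.png",im)
print(P["position"])
a=crop(cv2.imread("pics/wrist5.png"),100,0,340,400,1.2)
b=crop(cv2.imread("pics/side5.png"),200,200,130,160,3);print(a.shape,b.shape)
cv2.imwrite("pics/c5.png",np.hstack([a,b]))
E
```

```text
[605.87904969 222.76734459 153.55471747] 12.125
[597.79596605 287.11266828 297.59554597]
(480, 408, 3) (480, 390, 3)
```

View pics/c5.png

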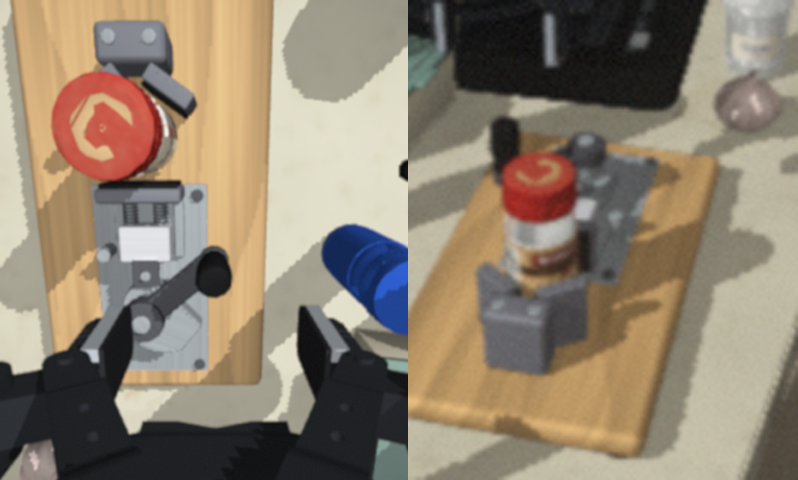

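```bash
python3 - <<'E'
from h import *
P=np.load("wrist5.npy",allow_pickle=True).item();s=observe()["tool_pos"]
W=lambda P,x,y,z: at_z(P,100+x/1.2,y/1.2,z)
for d in (0,8):
    p=dict(P);p["position"]=np.array(P["position"])+[0,0,d]
    print(d,"knob",W(p,214,274,110),"hub",W(p,147,320,90),"jar",W(p,103,129,128))
print("tcp->z110 px",(proj(P,[s[0],s[1],110])-[100,0])*1.2)
Q=np.load("side5.npy",allow_pickle=True).item();S=np.load("scene5.npy",allow_pickle=True).item()
print("side knob",at_z(Q,200+(506-408)/3,200+122/3,110))
print("side jar",at_z(Q,200+(540-408)/3,200+172/3,128))
E
```

```text
0 knob [605.85832707 227.65476397 110.        ] hub [571.25798939 188.20254791  90.        ] jar [550.56183141 290.96020755 128.        ]
8 knob [606.20214594 225.11918546 110.        ] hub [570.23530939 184.3909008   90.        ] jar [548.33374767 291.14170002 128.        ]
tcp->z110 px [214.07362259 282.84786915]
side knob [604.79805914 224.61394932 110.        ]
side jar [550.41139457 291.63293514 128.        ]
```

send_rows --pt "46 1.3 0 0 0" --pt "46 1.3 0 0 0" --pt "46 1.3 0 20 0" --pt "46 1.3 0 40 0" --pt "46 1.3 0 60 0" --pt "46 1.3 0 70 0" --pt "46 1.3 0 75.5 0" --pt "46 1.3 0 75.5 0"

```text
time_s: 13.28
tool_pos: [605.9, 223.7, 77.6]
tool_rot: [[-0.127, 0.992, -0.0], [0.992, 0.127, -0.0], [-0.0, -0.0, -1.0]]
contact_force: [0.5, 1.0, 0.1]
opening: 46.3
grasp_force: 0.0
```

send_rows --pt "30 0 0 0 0" --pt "24 0 0 0 0" --pt "15 0 0 0 0" --pt "15 0 0 0 0" --pt "15 0 0 0 0" --pt "15 0 0 0 0" --grip_force 30

```text
time_s: 14.02
tool_pos: [606.2, 223.7, 78.5]
tool_rot: [[-0.127, 0.992, 0.001], [0.992, 0.127, 0.0], [0.0, 0.001, -1.0]]
contact_force: [-2.0, -1.1, 4.5]
opening: 18.6
grasp_force: 29.5
```

```bash
cat > arc.py <<'E'
import sys,numpy as np
# usage: Cx Cy kx ky phi_from phi_to step (tool-axis shifts relative to command position at kx,ky)
cx,cy,kx,ky,r,a,b,st=map(float,sys.argv[1:])
n=int(round((a-b)/st));o=[]
for i in range(1,n+1):
    p=a-i*st;d=np.array([cx+r*np.cos(p)-kx,cy+r*np.sin(p)-ky])
    o.append([round(d@[-.127,.992],1),round(d@[.992,.127],1)])
print(o)
E
python3 arc.py 565.8 179.6 606.2 223.9 60 0.829 0.029 0.1; python3 -c "
from h import *
s=observe();print(s['tool_pos'],s['contact_force'],s['torque'])"
```

```text
[[np.float64(-4.9), np.float64(3.8)], [np.float64(-10.0), np.float64(6.9)], [np.float64(-15.4), np.float64(9.5)], [np.float64(-21.0), np.float64(11.6)], [np.float64(-26.8), np.float64(13.1)], [np.float64(-32.7), np.float64(14.0)], [np.float64(-38.7), np.float64(14.3)], [np.float64(-44.7), np.float64(14.0)]]
[606.20828921 223.74911277  78.50743952] [-2.03281411 -1.09405491  4.52181661] [-0.17947456  0.35633662  0.00817256]
```

send_rows --pt "15 -5 4 0 0" --pt "15 -10 7 0 0" --pt "15 -15.5 9.5 0 0" --pt "15 -21 11.5 0 0" --pt "15 -21 11.5 0 0"

```text
time_s: 14.65
tool_pos: [620.4, 204.3, 78.5]
tool_rot: [[-0.127, 0.992, 0.001], [0.992, 0.127, 0.0], [0.0, 0.001, -1.0]]
contact_force: [-1.8, 0.1, 5.2]
opening: 18.3
grasp_force: 29.5
```

```bash
sed -i 's/round(d@\(\[[^]]*\]\),1)/round(float(d@\1),1)/g' arc.py; python3 - <<'E'
import subprocess,numpy as np
C=(565.8,179.6);p=0.429
for i,(n) in enumerate([8,4]+[2]*14):
    k=(C[0]+60*np.cos(p),C[1]+60*np.sin(p))
    print(round(0.829-p,2),subprocess.run(["python3","arc.py",*map(str,(*C,*k,60,p,p-.1*n,.1))],capture_output=True,text=True).stdout.strip());p-=.1*n
E
```

```text
0.4 [[-5.8, 1.5], [-11.7, 2.4], [-17.7, 2.7], [-23.7, 2.4], [-29.7, 1.5], [-35.5, 0.1], [-41.1, -2.0], [-46.5, -4.6]]
1.2 [[-5.1, -3.1], [-9.9, -6.7], [-14.3, -10.8], [-18.3, -15.3]]
1.6 [[-3.5, -4.9], [-6.5, -10.1]]
1.8 [[-2.5, -5.5], [-4.4, -11.2]]
2.0 [[-1.3, -5.9], [-2.1, -11.8]]
2.2 [[-0.1, -6.0], [0.3, -12.0]]
2.4 [[1.1, -5.9], [2.7, -11.7]]
2.6 [[2.2, -5.6], [5.0, -10.9]]
2.8 [[3.3, -5.0], [7.0, -9.7]]
3.0 [[4.2, -4.3], [8.8, -8.1]]
3.2 [[5.0, -3.4], [10.3, -6.2]]
3.4 [[5.5, -2.3], [11.3, -4.0]]
3.6 [[5.9, -1.2], [11.9, -1.7]]
3.8 [[6.0, 0.0], [12.0, 0.7]]
4.0 [[5.9, 1.2], [11.6, 3.0]]
4.2 [[5.5, 2.4], [10.8, 5.3]]
```

send_rows --pt "15 -6 1.5 -0.5 0" --pt "15 -11.5 2.5 -1 0" --pt "15 -17.5 2.5 -1 0" --pt "15 -23.5 2.5 -1 0" --pt "15 -29.5 1.5 -1 0" --pt "15 -35.5 0 -1 0" --pt "15 -41 -2 -1 0" --pt "15 -46.5 -4.6 -1 0" --pt "15 -46.5 -4.6 -1 0"

```text
time_s: 15.78
tool_pos: [621.0, 156.4, 78.7]
tool_rot: [[-0.127, 0.992, -0.0], [0.992, 0.127, -0.002], [-0.002, -0.001, -1.0]]
contact_force: [0.2, -2.4, 1.8]
opening: 18.5
grasp_force: 29.3
```

send_rows --pt "15 -5 -3 0 0" --pt "15 -10 -6.5 0 0" --pt "15 -14.3 -10.8 0 0" --pt "15 -18.3 -15.3 0 0"

```text
time_s: 16.27
tool_pos: [608.4, 137.2, 78.7]
tool_rot: [[-0.127, 0.992, 0.001], [0.992, 0.127, 0.0], [0.0, 0.001, -1.0]]
contact_force: [3.2, 1.6, -0.4]
opening: 18.4
grasp_force: 29.3
```

send_rows --pt "15 -3.5 -5 0 0" --pt "15 -6.5 -10 0 0"

```text
time_s: 16.52
tool_pos: [599.1, 129.5, 78.7]
tool_rot: [[-0.127, 0.992, 0.0], [0.992, 0.127, -0.0], [-0.0, 0.0, -1.0]]
contact_force: [3.2, 1.3, -0.4]
opening: 18.5
grasp_force: 29.3
```

send_rows --pt "15 -2.5 -5.5 0 0" --pt "15 -4.5 -11.2 0 0"

```text
time_s: 16.77
tool_pos: [588.4, 123.7, 78.7]
tool_rot: [[-0.127, 0.992, -0.0], [0.992, 0.127, 0.0], [0.0, -0.0, -1.0]]
contact_force: [3.4, 2.7, -0.5]
opening: 18.6
grasp_force: 29.3
```

send_rows --pt "15 -1.3 -6 0 0" --pt "15 -2 -11.8 0 0"

```text
time_s: 17.02
tool_pos: [577.0, 120.3, 78.7]
tool_rot: [[-0.127, 0.992, 0.0], [0.992, 0.127, -0.0], [-0.0, 0.0, -1.0]]
contact_force: [4.1, 1.9, -1.3]
opening: 18.5
grasp_force: 29.3
```

send_rows --pt "15 0 -6 0 0" --pt "15 0 -6 0 0"

```text
time_s: 17.27
tool_pos: [570.3, 119.4, 78.6]
tool_rot: [[-0.127, 0.992, -0.002], [0.992, 0.127, -0.001], [-0.0, -0.002, -1.0]]
contact_force: [0.1, 0.7, 2.4]
opening: 18.6
grasp_force: 29.5
```

send_rows --pt "15 0.3 -6 0 0" --pt "15 0.3 -6 0 0"

```text
time_s: 17.52
tool_pos: [564.9, 119.2, 78.6]
tool_rot: [[-0.127, 0.992, -0.001], [0.992, 0.127, -0.0], [-0.0, -0.001, -1.0]]
contact_force: [1.0, 0.3, 1.1]
opening: 18.6
grasp_force: 29.5
```

send_rows --pt "15 1 -6 0 0" --pt "15 1 -6 0 0"

```text
time_s: 17.77
tool_pos: [559.1, 119.5, 78.6]
tool_rot: [[-0.127, 0.992, 0.0], [0.992, 0.127, 0.0], [0.0, 0.0, -1.0]]
contact_force: [3.6, 1.1, -1.2]
opening: 18.7
grasp_force: 29.6
```

send_rows --pt "15 1.6 -5.8 0 0" --pt "15 1.6 -5.8 0 0"

```text
time_s: 18.02
tool_pos: [553.2, 120.4, 78.7]
tool_rot: [[-0.127, 0.992, -0.0], [0.992, 0.127, 0.0], [0.0, -0.0, -1.0]]
contact_force: [2.5, 1.9, -0.3]
opening: 18.7
grasp_force: 29.6
```

send_rows --pt "15 2.2 -5.6 0 0" --pt "15 2.2 -5.6 0 0"

```text
time_s: 18.27
tool_pos: [547.6, 121.8, 78.7]
tool_rot: [[-0.127, 0.992, 0.0], [0.992, 0.127, 0.0], [0.0, 0.0, -1.0]]
contact_force: [4.8, 1.4, -2.6]
opening: 18.4
grasp_force: 29.7
```

send_rows --pt "15 2.8 -5.3 0 0" --pt "15 2.8 -5.3 0 0"

```text
time_s: 18.52
tool_pos: [542.2, 123.8, 78.7]
tool_rot: [[-0.127, 0.992, 0.001], [0.992, 0.127, -0.0], [-0.0, 0.001, -1.0]]
contact_force: [3.7, 0.5, -2.4]
opening: 18.4
grasp_force: 29.7
```

send_rows --pt "15 3.3 -5 0 0" --pt "15 3.3 -5 0 0"

```text
time_s: 18.77
tool_pos: [536.7, 126.4, 78.6]
tool_rot: [[-0.127, 0.992, 0.0], [0.992, 0.127, -0.0], [-0.0, 0.0, -1.0]]
contact_force: [4.9, 1.1, -1.7]
opening: 18.7
grasp_force: 29.7
```

send_rows --pt "15 3.8 -4.7 0 0" --pt "15 3.8 -4.7 0 0"

```text
time_s: 19.02
tool_pos: [531.9, 129.3, 78.7]
tool_rot: [[-0.127, 0.992, 0.001], [0.992, 0.127, -0.001], [-0.001, 0.001, -1.0]]
contact_force: [5.8, 0.2, -2.9]
opening: 18.6
grasp_force: 29.8
```

send_rows --pt "15 4.5 -4.2 0 0" --pt "15 4.5 -4.2 0 0"

```text
time_s: 19.27
tool_pos: [527.1, 132.9, 78.7]
tool_rot: [[-0.127, 0.992, 0.001], [0.992, 0.127, -0.002], [-0.002, 0.001, -1.0]]
contact_force: [5.2, -1.8, -1.9]
opening: 18.9
grasp_force: 29.8
```

send_rows --pt "15 4.6 -3.8 0 0" --pt "15 4.6 -3.8 0 0"

```text
time_s: 19.52
tool_pos: [522.7, 137.0, 78.7]
tool_rot: [[-0.127, 0.992, 0.001], [0.992, 0.127, -0.002], [-0.002, 0.001, -1.0]]
contact_force: [4.2, -1.0, -2.8]
opening: 18.2
grasp_force: 29.9
```

send_rows --pt "15 5 -3.4 0 0" --pt "15 5 -3.4 0 0"

```text
time_s: 19.77
tool_pos: [519.1, 140.9, 78.7]
tool_rot: [[-0.127, 0.992, 0.002], [0.992, 0.127, -0.003], [-0.003, 0.002, -1.0]]
contact_force: [5.5, -2.4, -3.0]
opening: 18.4
grasp_force: 29.9
```

send_rows --pt "15 5.3 -2.8 0 0" --pt "15 5.3 -2.8 0 0"

```text
time_s: 20.02
tool_pos: [515.6, 145.7, 78.7]
tool_rot: [[-0.127, 0.992, 0.002], [0.992, 0.127, -0.003], [-0.003, 0.001, -1.0]]
contact_force: [6.4, -2.5, -2.4]
opening: 18.9
grasp_force: 30.0
```

send_rows --pt "15 5.5 -2.3 0 0" --pt "15 5.5 -2.3 0 0"

```text
time_s: 20.27
tool_pos: [512.6, 150.6, 78.7]
tool_rot: [[-0.127, 0.992, 0.001], [0.992, 0.127, -0.004], [-0.004, 0.001, -1.0]]
contact_force: [5.3, -3.7, -2.6]
opening: 18.4
grasp_force: 30.0
```

send_rows --pt "15 5.7 -1.7 0 0" --pt "15 5.7 -1.7 0 0"

```text
time_s: 20.52
tool_pos: [510.4, 155.2, 78.7]
tool_rot: [[-0.127, 0.992, 0.002], [0.992, 0.127, -0.006], [-0.006, 0.001, -1.0]]
contact_force: [5.6, -7.4, -2.4]
opening: 18.8
grasp_force: 30.0
```

send_rows --pt "15 3 -0.6 0 0" --pt "15 3 -0.6 0 0"

```text
time_s: 20.78
tool_pos: [509.0, 158.6, 78.7]
tool_rot: [[-0.127, 0.992, 0.001], [0.992, 0.127, -0.004], [-0.004, -0.0, -1.0]]
contact_force: [5.2, -5.2, -1.8]
opening: 18.5
grasp_force: 30.1
```

send_rows --pt "15 3 -0.4 0 0" --pt "15 3 -0.4 0 0"

```text
time_s: 21.02
tool_pos: [507.9, 161.9, 78.7]
tool_rot: [[-0.127, 0.992, -0.0], [0.992, 0.127, -0.003], [-0.003, -0.001, -1.0]]
contact_force: [4.5, -3.8, -0.4]
opening: 18.4
grasp_force: 30.1
```

send_rows --pt "15 3 0 0 0" --pt "15 3 0 0 0"

```text
time_s: 21.28
tool_pos: [507.1, 165.3, 78.7]
tool_rot: [[-0.127, 0.992, -0.001], [0.992, 0.127, -0.003], [-0.003, -0.002, -1.0]]
contact_force: [2.0, -2.5, 0.2]
opening: 18.5
grasp_force: 30.2
```

send_rows --pt "15 3 0.1 0 0" --pt "15 3 0.1 0 0"

```text
time_s: 21.52
tool_pos: [506.2, 170.7, 78.7]
tool_rot: [[-0.127, 0.992, -0.002], [0.992, 0.127, 0.003], [0.003, -0.002, -1.0]]
contact_force: [-1.4, 4.5, 2.6]
opening: 18.6
grasp_force: 30.4
```

send_rows --pt "15 3 0.2 0 0" --pt "15 3 0.2 0 0"

```text
time_s: 21.78
tool_pos: [506.0, 173.5, 78.7]
tool_rot: [[-0.127, 0.992, -0.002], [0.992, 0.127, 0.002], [0.002, -0.002, -1.0]]
contact_force: [-3.0, 4.0, 4.6]
opening: 18.6
grasp_force: 30.6
```

send_rows --pt "15 3 0.4 0 0" --pt "15 3 0.4 0 0"

```text
time_s: 22.02
tool_pos: [505.8, 176.1, 78.7]
tool_rot: [[-0.127, 0.992, -0.003], [0.992, 0.127, 0.001], [0.001, -0.003, -1.0]]
contact_force: [-5.2, 2.6, 5.4]
opening: 19.0
grasp_force: 30.7
```

send_rows --pt "15 3 -0.3 0 0" --pt "15 3 -0.3 0 0"

```text
time_s: 22.28
tool_pos: [505.7, 178.8, 78.7]
tool_rot: [[-0.127, 0.992, -0.001], [0.992, 0.127, 0.001], [0.001, -0.001, -1.0]]
contact_force: [-4.4, 1.8, 5.5]
opening: 18.4
grasp_force: 30.7
```

send_rows --pt "15 2 0.2 0 0" --pt "15 2 0.2 0 0"

```text
time_s: 22.52
tool_pos: [505.7, 180.6, 78.7]
tool_rot: [[-0.127, 0.992, -0.001], [0.992, 0.127, 0.0], [0.0, -0.001, -1.0]]
contact_force: [-4.6, 0.9, 5.0]
opening: 19.0
grasp_force: 30.7
```

send_rows --pt "15 2 -0.4 0 0" --pt "15 2 -0.4 0 0" --pt "15 2 -0.4 0 0"

```text
time_s: 22.9
tool_pos: [505.7, 182.6, 78.7]
tool_rot: [[-0.127, 0.992, 0.001], [0.992, 0.127, 0.001], [0.0, 0.001, -1.0]]
contact_force: [-1.6, -0.2, 2.5]
opening: 18.6
grasp_force: 30.5
```

send_rows --pt "15 1.5 0 -0.5 0" --pt "15 1.5 0 -0.5 0" --pt "15 1.5 0 -0.5 0"

```text
time_s: 23.28
tool_pos: [505.7, 183.9, 78.8]
tool_rot: [[-0.127, 0.992, 0.001], [0.992, 0.127, 0.0], [0.0, 0.001, -1.0]]
contact_force: [3.7, -1.8, -4.2]
opening: 18.7
grasp_force: 29.8
```

send_rows --pt "24 0 0 0 0" --pt "30 0 0 0 0" --pt "40 0 0 0 0" --pt "46 0 0 0 0" --pt "46 0 0 -10 0" --pt "46 0 0 -30 0" --pt "46 0 0 -60 0" --pt "46 0 0 -100 0" --pt "46 0 0 -140 0" --pt "46 0 0 -140 0"

```text
time_s: 24.52
tool_pos: [508.0, 184.5, 226.0]
tool_rot: [[-0.127, 0.992, 0.011], [0.992, 0.127, 0.002], [0.001, 0.011, -1.0]]
contact_force: [-1.1, 0.0, 0.3]
opening: 46.0
grasp_force: 0.0
```

```bash
python3 - <<'E'
from h import *
s=observe();print(s["tool_pos"],s["time_s"],s["contact_force"])
P=camera_params("wrist");np.save("w6.npy",P,allow_pickle=True)
for n in ("scene","side","wrist"): cv2.imwrite(f"pics/{n}6.png",snapshot(n)[:,:,::-1])
a=crop(cv2.imread("pics/wrist6.png"),150,0,270,320,1.5)
b=crop(cv2.imread("pics/side6.png"),200,200,130,160,3)
cv2.imwrite("pics/c6.png",np.hstack([a,b[:480]])[:, :800])
E
```

```text
[508.01722221 184.51417772 226.03881562] 24.525 [-1.13100015  0.0124281   0.25206259]
```

View pics/c6.png

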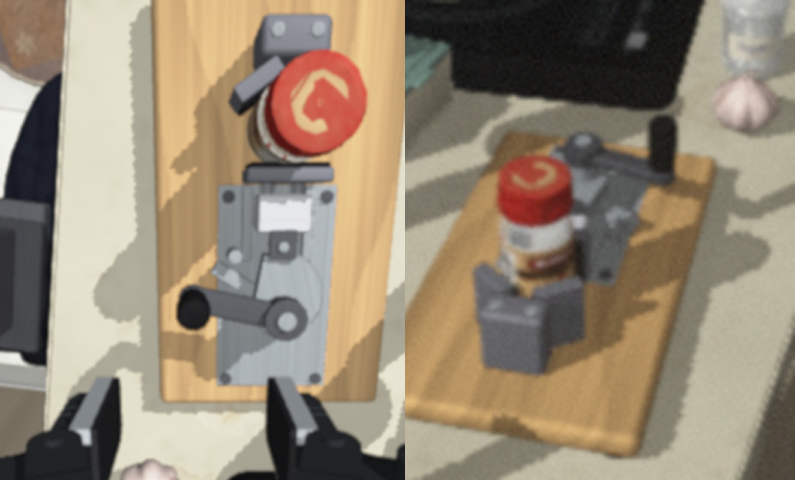

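```bash
python3 - <<'E'
from h import *
P=np.load("w6.npy",allow_pickle=True).item()
k=at_z(P,150+193/1.5,308/1.5,110);print(k,at_z(P,150+287/1.5,321/1.5,92))
print(finish_job())
E
```

```text
[509.23436755 186.80325127 110.        ] [567.16420318 181.56500242  92.        ]
the job is handed in; nothing more can be done
None
```

I stood the spice jar upright in the clamp and cranked it past the corner into the dwell. It stayed clamped after I let go, nothing else was moved, and I handed the job in at about 25 s.

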